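# Feed a row of cream jars up to the lane's end stop

### The arm

A 6-joint arm with a two-finger parallel gripper is mounted at the origin on the work surface. World frame = base frame: x ahead of the robot, y to its left, z up, the work surface at z = 0. Lengths are in m, angles in rad, forces in N, time in s.
With the tool pointing down it reaches from about 0.275 to 0.775 m from the base axis. Payload 14.6 kg.
Tool frame: the origin (TCP) lies between the finger pads; the fingertips stand 11 mm ahead of it and the grasp point (between the pads) lies 8 mm behind it; z points along the fingers, y is the line along which they close (so a half turn about z gives the same grasp; the last joint's range is limited). The gripper opens to 85 mm and grips with 20 to 120 N. Pads are 22 mm wide; open, the fingers measure 114 mm over their backs; the gripper's body (76 mm by 85 mm) begins 54 mm behind the grasp point. The pads swing forward as they close: fully open they stand 13 mm farther back than shut.
Start: joints at [-1.336, 0.263, -0.048, 1.259, 0, 1.415], TCP at [0.199, -0.486, 0.242] pointing down, gripper open.
Joint ranges: [-2.65, 2.65], [-0.89, 1.7], [-1.18, 1.37], [-2.13, 2.11], [-1.35, 1.29], [-3.14, 3.14]. Speed limits (rad/s): [1.89, 1.89, 2.57, 2.79, 3.14, 3.14].

### API

Orientations are given as a unit quaternion [x, y, z, w].
In Python, from workcell import telemetry, vision, ticket gives the robot as it stands.
- The arm moves only by the tool move_arm, never from a script. Its argument "increments" is a list of rows, each a list of 3 entries, a list of its own where there are three numbers: the turn, a rotation vector about the tool's x, y, z as a fraction of full scale, then the shift along the tool's x, y, z as a fraction of full scale, then the gripper's target within -1 to 1 (fully open at 1, half-way at 0, shut at -1). In form: [[[wx, wy, wz], [x, y, z], claw], ...]. A call has 1 to 20 rows; each row shifts and turns the commanded pose from where the row before left it, along the tool's axes as they then stand; what a row does not reach is not made up. Full scale, the value 1, is 0.04 m for a shift and 0.08 rad for a turn. A row lasts 1/12 s, in which the tool goes at most 41.7 mm and 7.16 degrees, less where a joint would pass 70% of its speed; a pose out of reach is approached as far as the arm can. A call with a number of a shift or a turn outside -1 to 1 is refused whole. A call with a gripper value outside its range is refused whole. The fingers move at their own pace and stop on an object; "grip_force" is the grip in N (left out, the last holds). Time passes only in rows, so rows that do not move let the fingers close. It gives the time, the measured TCP pose, the force, the opening and the grip force at its end, in the units of the state.
- telemetry.get_obs(): the state, without advancing time (a new reading comes with each control period).
- vision.camera(name): name is "scene" or "top"; returns the picture (420x560x3 uint8, red, green, blue); there is no depth.
- vision.camera_params(name): a dict with "vertical_fov" (degrees; the focal length in pixels is half the picture's height over the tangent of half this angle, whatever the lens; pixels are square), "cx", "cy" (the principal point, pixels), "world_from_camera" (4x4, takes a point from camera to world coordinates). Camera axes: x right, y down, z forward; pixel columns grow to the right and rows downward; lengths in m; the calibration is good to about 2 mm. A picture is of the moment at which its call begins. camera_params takes no time and is no camera call.
- ticket.hand_in(): hands the job in; it is judged then, once.
The state is a dict: "time": time; "joint_pos": joint angles; "joint_velocities": joint speeds; "effort": joint torques, N m; "tcp_pos": TCP position; "ee_rot": TCP orientation; "force": force on the tool from outside, world axes, zero at the start; "moment": the same for the moment, N m; "gripper_width": finger opening in m; "grasp_force": force on a finger pad.
Only numpy, scipy, OpenCV 4.12 (cv2) and the standard library are available. Lean on these libraries where they do the work, as an engineer would, in place of code of your own. Each camera call takes 0.05 s, during which the arm holds its last target. There are 200 camera calls.

### The job

The four gold-lidded jars stand in a row in the metal feed lane: push them along the lane together, as one unbroken row, until the first one is fully home against the red end stop and no gaps are left between them. Push with the fingertips on the rearmost jar only, the one farthest from the stop; do not lift or tip any jar, and leave everything else on the table where it is. Finish with the gripper clear of the jars.

Things in the scene. Friction and masses are not known exactly. Their poses are not given: they have to be found in the camera images.
- rail: straight feed lane fixed to the table, 320 mm long (its y axis), 60 mm wide (its x axis): aluminium floor 5 mm thick between two steel side walls 6.5 mm thick, 47 mm apart inside, whose tops are 17 mm above the table (12 mm above the lane floor). Origin: middle of its underside, at table height; z up. Both ends of the walls are open; the stop closes one end.
- stop: red block fixed at one end of the lane, either its +y or its -y end: the end stop. 60 mm across the lane, 30 mm along it, 36 mm high. Origin: centre of its underside, at table height, 175 mm from the lane's origin; the face that the row must meet is 15 mm from it, at the lane's very end. Rigid, does not give way.
- lip: flat white plate, 60 x 30 mm and 5 mm thick, fixed at the other (open) end of the lane, level with the lane floor. Origin: centre of its underside.
- jar_a: one of the four square green glass jars with round gold lids standing in the lane: glass body 44 x 44 mm and 34 mm high, lid 40 mm across and 14 mm high, 48 mm tall in all, about 120 g. Origin: centre of its underside, 5 mm above the table; z up, its y along the lane. It stands loosely, sliding on the lane floor. The row is jar_a, jar_b, jar_c, jar_d in order along the lane's +y, touching one another (about 44 mm centre to centre). The end jar on the lane's -y side.
- jar_b: one of the four square green glass jars with round gold lids standing in the lane: glass body 44 x 44 mm and 34 mm high, lid 40 mm across and 14 mm high, 48 mm tall in all, about 120 g. Origin: centre of its underside, 5 mm above the table; z up, its y along the lane. It stands loosely, sliding on the lane floor. The row is jar_a, jar_b, jar_c, jar_d in order along the lane's +y, touching one another (about 44 mm centre to centre). A middle jar.
- jar_c: one of the four square green glass jars with round gold lids standing in the lane: glass body 44 x 44 mm and 34 mm high, lid 40 mm across and 14 mm high, 48 mm tall in all, about 120 g. Origin: centre of its underside, 5 mm above the table; z up, its y along the lane. It stands loosely, sliding on the lane floor. The row is jar_a, jar_b, jar_c, jar_d in order along the lane's +y, touching one another (about 44 mm centre to centre). A middle jar.
- jar_d: one of the four square green glass jars with round gold lids standing in the lane: glass body 44 x 44 mm and 34 mm high, lid 40 mm across and 14 mm high, 48 mm tall in all, about 120 g. Origin: centre of its underside, 5 mm above the table; z up, its y along the lane. It stands loosely, sliding on the lane floor. The row is jar_a, jar_b, jar_c, jar_d in order along the lane's +y, touching one another (about 44 mm centre to centre). The end jar on the lane's +y side.
- spray_a: Bystander, loose, to be left where it is: dark green spray bottle with black cap, 42 mm across, 128 mm tall, about 150 g. Origin: centre of its underside.
- spray_b: Bystander, loose, to be left where it is: dark green spray bottle with black cap, 42 mm across, 128 mm tall, about 150 g. Origin: centre of its underside.
- carton: Bystander, loose, to be left where it is: green and white carton, 50 x 50 x 80 mm tall, about 130 g. Origin: centre of its underside.
- spare_jar: Bystander, loose, to be left where it is: a jar like those of the row (44 x 44 mm, 48 mm tall) but with a black lid, standing on the table beside the lane. Origin: centre of its underside.
- label_roll: Bystander, loose, to be left where it is: white roll of labels lying flat, 72 mm across, hole 32 mm, 25 mm high. Origin: centre of its underside.
- spatula: Bystander, loose, to be left where it is: spatula lying on the table, about 190 mm long along its x axis. Origin: centre of its underside.
There are look-alikes about, which are no part of the job. Leave any purple look-alike of the jar_b alone.

How it is judged:
At the end, for the whole second after the job is handed in: The jar nearest the stop is within 4.5 mm of its face, gaps between neighbouring jars are at most 4 mm, all four stand upright (within 0.1 rad) and at rest on the lane floor between its walls, and every bystander is within 15 mm of where it started (horizontal distance between any of jar_a, jar_d and stop below 0.0415 m and horizontal distance between jar_a and jar_b below 0.048 m and horizontal distance between jar_b and jar_c below 0.048 m and horizontal distance between jar_c and jar_d below 0.048 m and height (world z) of each of jar_a, jar_b, jar_c, jar_d below 0.01 m and angle between each of jar_a, jar_b, jar_c, jar_d's own z axis and vertical below 0.1 rad and x of jar_a in the frame of rail between -0.006 and 0.006 m and linear speed of each of jar_a, jar_b, jar_c, jar_d below 0.02 m/s and x of jar_b in the frame of rail between -0.006 and 0.006 m and x of jar_c in the frame of rail between -0.006 and 0.006 m and x of jar_d in the frame of rail between -0.006 and 0.006 m and distance of each of spray_a, spray_b, carton, spare_jar, label_roll, spatula from where it was at the start of the episode below 0.015 m); the robot touches nothing.
It fails at once if a jar of the row is lifted more than 8 mm off the lane floor (height (world z) of any of jar_a, jar_b, jar_c, jar_d above 0.013 m).
It fails at once if a jar of the row is tipped by more than 0.3 rad (angle between any of jar_a, jar_b, jar_c, jar_d's own z axis and vertical above 0.3 rad).
It fails at once if the row is broken up: a gap of more than 16 mm opens between neighbouring jars (horizontal distance between jar_a and jar_b above 0.06 m or horizontal distance between jar_b and jar_c above 0.06 m or horizontal distance between jar_c and jar_d above 0.06 m).
It fails at once if the fingers press on a jar of the row other than the rearmost (the one farthest from the stop) (contact force between the fingers and jar_b above 1 N or contact force between the fingers and jar_c above 1 N or (y of stop in the frame of rail above 0 m and contact force between the fingers and jar_d above 1 N) or (y of stop in the frame of rail below 0 m and contact force between the fingers and jar_a above 1 N)).
It fails at once if a bystander (spray bottle, carton, spare jar, label roll or spatula) is moved more than 15 mm (distance of any of spray_a, spray_b, carton, spare_jar, label_roll, spatula from where it was at the start of the episode above 0.015 m).
It also fails if it takes over 32 s, if anything falls off the work surface, if the arm or the gripper's body presses on something with over 40 N, if the wrist force passes 120 N, or if a joint passes its speed limit or range.

## Working session

There is one attempt and no reset: what is moved stays moved. The work goes in short steps, Python scripts to look and compute and a tool call to move; the robot and the scene stay as the last step left them, time stands still between calls to the robot, and variables do not carry over. Pictures are saved under pics/ and viewed, at most 10 in all, crops included, and the job is handed in when it is done.

Besides the shell and the picture viewer there is one more tool, called after ">>>" as name(argument=value, ...), one argument or row to a line, values as JSON. move_arm: Moves the arm, as the interface text tells. Shift numbers are shares of 0.04 m and turn numbers shares of 0.08 rad, none past 1 either way. Its arguments: {"type":"object","properties":{"increments":{"type":"array"},"grip_force":{"type":"number"}},"required":["increments"]}

```bash
mkdir -p pics; cat > h.py <<'E'
import numpy as np, cv2
from workcell import telemetry, vision, ticket
def snap(n,f):
    im=vision.camera(n); cv2.imwrite(f'pics/{f}.png',im[:,:,::-1]); return im
def ray(n,u,v,z):
    p=vision.camera_params(n); T=np.array(p["world_from_camera"]); f=210/np.tan(np.radians(p["vertical_fov"])/2)
    d=T[:3,:3]@np.array([(u-p["cx"])/f,(v-p["cy"])/f,1]); o=T[:3,3]
    return o+d*(z-o[2])/d[2]
E
python3 - <<'E'
from h import *
a=snap('scene','s0');b=snap('top','t0')
for n in('scene','top'): print(vision.camera_params(n))
print(telemetry.get_obs())
E
```

```text
{'vertical_fov': 43.79737160123711, 'cx': 279.73016039785165, 'cy': 215.6976356326654, 'world_from_camera': array([[-0.60347618,  0.45997393, -0.65133746,  1.25402961],
       [ 0.79707405,  0.37064877, -0.47675199,  0.53314049],
       [ 0.02212394, -0.80687265, -0.59031098,  0.69017174],
       [ 0.        ,  0.        ,  0.        ,  1.        ]])}
{'vertical_fov': 55.479874134549405, 'cx': 276.9722532656529, 'cy': 207.05758606637315, 'world_from_camera': array([[ 0.00280682, -0.99231898,  0.12367361,  0.45954309],
       [-0.99995711, -0.00387678, -0.00841163,  0.02209787],
       [ 0.00882647, -0.1236447 , -0.9922873 ,  0.88415191],
       [ 0.        ,  0.        ,  0.        ,  1.        ]])}
{'time': 0.1, 'joint_pos': array([-1.33632704e+00,  2.63467455e-01, -4.88404624e-02,  1.25936817e+00,
        3.02455509e-05,  1.41548698e+00]), 'joint_velocities': array([-0.00090803, -0.00173617,  0.00244089,  0.0001375 ,  0.0002363 ,
        0.00018872]), 'effort': array([-3.86980028e-03, -6.38581324e+01,  3.85063577e+01,  1.00725671e-02,
       -4.53849470e-04,  1.50543974e-05]), 'tcp_pos': array([ 0.19944089, -0.4854172 ,  0.24188924]), 'ee_rot': array([ 9.81069016e-01,  1.93657924e-01, -2.29488531e-06, -4.40131985e-04]), 'force': array([-0.07666279,  0.00112837, -0.87642836]), 'moment': array([ 0.02778409, -0.02604581,  0.03574436]), 'grasp_force': 0.0, 'gripper_width': 0.0852313033705345}
```

View pics/t0.png

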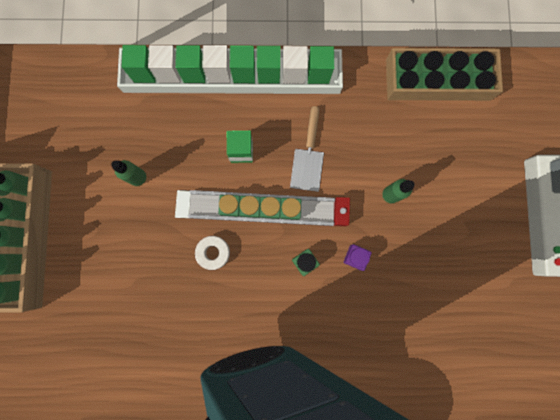

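View pics/s0.png

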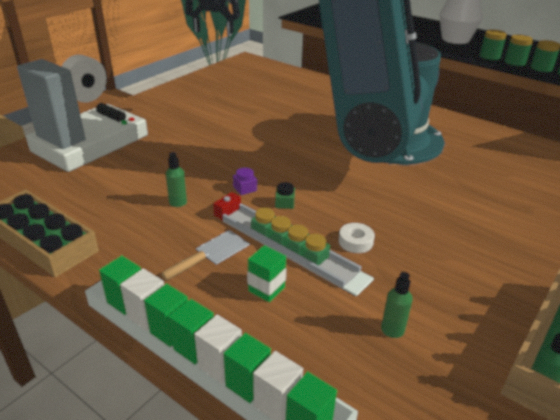

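Top view: the lane runs from the white lip (183,204) to the red stop (342,211). The gold lids are at (228,204), (249,206), (270,207) and (291,208).

Look-alikes:
- black-lid spare jar (306,262)
- purple jar (358,257)
- black-lidded crate jars (445,70)
- gold-lidded jars on the background shelf, scene view (492,42)

I choose the gold-lid row in the lane. The rearmost jar is at (228,204).

```bash
cat > m.py <<'E'
from h import *
def cents(im,lo,hi,box,amin=60):
    x0,y0,x1,y1=box; h=cv2.cvtColor(im[y0:y1,x0:x1],cv2.COLOR_RGB2HSV)
    m=cv2.inRange(h,lo,hi); m=cv2.morphologyEx(m,cv2.MORPH_OPEN,np.ones((3,3)))
    n,_,s,c=cv2.connectedComponentsWithStats(m)
    return [(c[i]+[x0,y0],s[i]) for i in range(1,n) if s[i][4]>amin]
def lids(im): return sorted(cents(im,(12,110,70),(28,255,255),(205,192,335,222)),key=lambda t:t[0][0])
E
python3 - <<'E'
from m import *
im=cv2.cvtColor(cv2.imread('pics/t0.png'),cv2.COLOR_BGR2RGB)
for c,s in lids(im): print('lid',c.round(1),s[2:],ray('top',*c,.053).round(4))
for c,s in cents(im,(0,150,80),(8,255,255),(320,185,360,235)): print('stop',c.round(1),s,ray('top',*c,.036).round(4))
for c,s in cents(im,(0,0,185),(179,50,255),(165,180,195,230)): print('lip',c.round(1),s,ray('top',*c,.005).round(4))
for n,u,v,z in[('roll',212,253,.025),('carton',239,143,.08),('sprayA cap',118,166,.128),('spray base',137,181,0),('spare',307,262,.048)]: print(n,ray('top',u,v,z).round(3))
cv2.imwrite('pics/c0.png',cv2.resize(im[170:290,160:370,::-1],None,fx=3.8,fy=3.8,interpolation=cv2.INTER_CUBIC))
E
```

```text
lid [228.  203.6] [ 19  18 269] [0.57   0.1178 0.053 ]
lid [248.8 204.8] [ 19  19 273] [0.5676 0.0742 0.053 ]
lid [269.8 205.9] [ 19  19 275] [0.5654 0.0302 0.053 ]
lid [290.8 207.1] [ 19  19 275] [ 0.5631 -0.0139  0.053 ]
lid [308.8 193.4] [ 28   4 105] [ 0.5924 -0.052   0.053 ]
stop [341.8 211.3] [ 14  12  16  29 390] [ 0.5566 -0.124   0.036 ]
lip [182.5 204.1] [ 10  11  16  27 372] [0.5749 0.2241 0.005 ]
roll [0.467 0.153 0.025]
carton [0.693 0.094 0.08 ]
sprayA cap [0.632 0.322 0.128]
spray base [0.627 0.329 0.   ]
spare [ 0.449 -0.048  0.048]
```

View pics/c0.png

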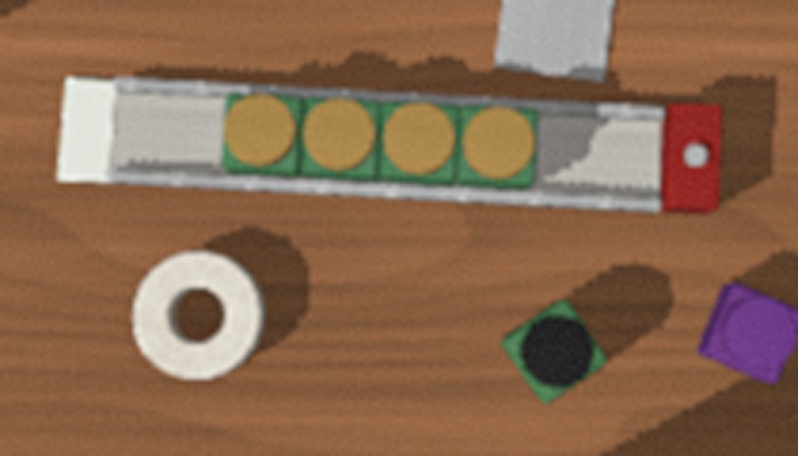

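The crop confirms four gold-lidded jars touching in the lane, with the stop on the right (world -y) and free floor behind the left jar. The spare jar is bottom centre and the purple one bottom right. I'll turn the tool so that its x axis lies along the lane, and close the fingers.

>>> move_arm(
  increments=[
    [[0,0,-1],[0,0,0],-1],
    [[0,0,-1],[0,0,0],-1],
    [[0,0,-1],[0,0,0],-1],
    [[0,0,-1],[0,0,0],-1],
    [[0,0,-1],[0,0,0],-1],
    [[0,0,-1],[0,0,0],-1],
    [[0,0,-1],[0,0,0],-1],
    [[0,0,-1],[0,0,0],-1],
    [[0,0,-1],[0,0,0],-1],
    [[0,0,-1],[0,0,0],-1],
    [[0,0,-1],[0,0,0],-1],
    [[0,0,-1],[0,0,0],-1],
    [[0,0,-1],[0,0,0],-1],
    [[0,0,-1],[0,0,0],-1],
    [[0,0,-0.1],[0,0,0],-1],
    [[0,0,0],[0,0,0],-1],
  ],
)

```text
time: 1.43
tcp_pos: [0.1995, -0.4855, 0.2421]
ee_rot: [0.726, 0.687, 0.0, -0.0]
force: [0.6, -0.6, -0.0]
gripper_width: -0.0
grasp_force: 0.0
```

>>> move_arm(
  increments=[
    [[0,0,0],[0.8,0.4,0],-1],
    [[0,0,0],[0.8,0.4,0],-1],
    [[0,0,0],[0.8,0.4,0],-1],
    [[0,0,0],[0.8,0.4,0],-1],
    [[0,0,0],[0.8,0.4,0],-1],
    [[0,0,0],[0.8,0.4,0],-1],
    [[0,0,0],[0.8,0.4,0],-1],
    [[0,0,0],[0.8,0.4,0],-1],
    [[0,0,0],[0.8,0.4,0],-1],
    [[0,0,0],[0.8,0.4,0],-1],
    [[0,0,0],[0.8,0.4,0],-1],
    [[0,0,0],[0.8,0.4,0],-1],
    [[0,0,0],[0.8,0.4,0],-1],
    [[0,0,0],[0.8,0.4,0],-1],
    [[0,0,0],[0.8,0.4,0],-1],
    [[0,0,0],[0.8,0.4,0],-1],
    [[0,0,0],[0.8,0.4,0],-1],
    [[0,0,0],[0.8,0.4,0],-1],
    [[0,0,0],[0.8,0.4,0],-1],
    [[0,0,0],[0,0,0],-1],
  ],
)

```text
time: 3.1
tcp_pos: [0.5372, 0.1097, 0.2415]
ee_rot: [0.725, 0.688, 0.0, -0.0]
force: [0.6, 0.7, -0.5]
gripper_width: 0.0001
grasp_force: 0.0
```

>>> move_arm(
  increments=[
    [[0,0,0],[0.6,0.27,0],-1],
    [[0,0,0],[0.6,0.27,0],-1],
    [[0,0,0],[0.55,0.27,0],-1],
    [[0,0,0],[0,0,0],-1],
    [[0,0,0],[0,0,0.75],-1],
    [[0,0,0],[0,0,0.75],-1],
    [[0,0,0],[0,0,0.75],-1],
    [[0,0,0],[0,0,0.75],-1],
    [[0,0,0],[0,0,0.75],-1],
    [[0,0,0],[0,0,0.75],-1],
    [[0,0,0],[0,0,0],-1],
    [[0,0,0],[0,0,0],-1],
  ],
)

```text
time: 4.1
tcp_pos: [0.5705, 0.1731, 0.0619]
ee_rot: [0.726, 0.687, -0.001, -0.001]
force: [-0.3, 1.0, 0.9]
gripper_width: 0.0002
grasp_force: 0.0
```

```bash
python3 - <<'E'
from m import *
im=snap('scene','s1')
cv2.imwrite('pics/s1c.png',cv2.resize(im[150:350,200:450,::-1],None,fx=3,fy=3,interpolation=cv2.INTER_CUBIC))
print(telemetry.get_obs()['joint_pos'].round(2))
E
```

```text
[ 0.16  0.49 -0.2   0.88 -0.    1.78]
```

View pics/s1c.png

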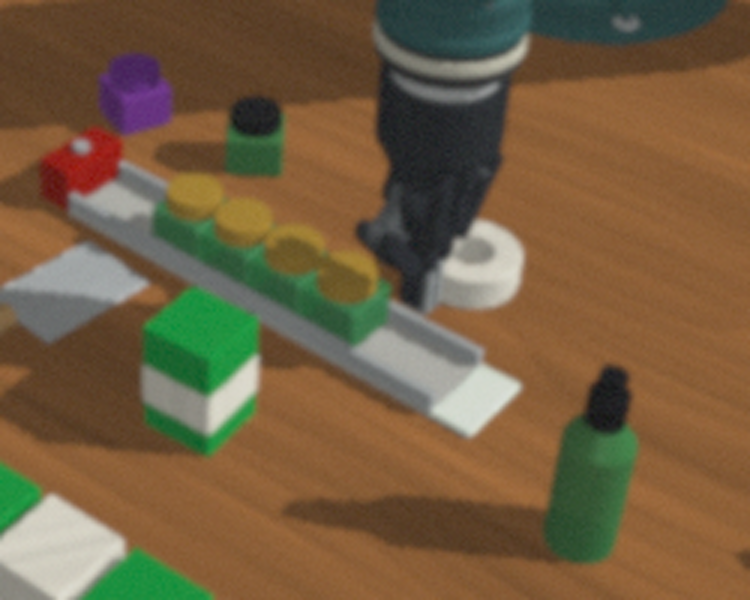

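The crop shows the closed fingertip at about (340,252) in the full image, behind the rearmost jar and above the lane. I'll check that it's centred and find its height.

```bash
python3 - <<'E'
from h import *
for z in(.03,.04,.05,.06): print(z,ray('scene',341,252,z).round(4))
p=lambda u,v,z:ray('scene',200+u/3,150+v/3,z).round(4)
print('rear jar lid', p(347,276,.053))
E
```

```text
0.03 [0.5463 0.1665 0.03  ]
0.04 [0.557  0.1721 0.04  ]
0.05 [0.5678 0.1776 0.05  ]
0.06 [0.5785 0.1832 0.06  ]
rear jar lid [0.5761 0.1249 0.053 ]
```

>>> move_arm(
  increments=[
    [[0,0,0],[0,0.06,0.31],-1],
    [[0,0,0],[0,0,0.31],-1],
    [[0,0,0],[0,0,0.3],-1],
    [[0,0,0],[0,0,0],-1],
    [[0,0,0],[-0.15,0,0],-1],
    [[0,0,0],[-0.15,0,0],-1],
    [[0,0,0],[-0.15,0,0],-1],
    [[0,0,0],[-0.1,0,0],-1],
    [[0,0,0],[-0.1,0,0],-1],
    [[0,0,0],[-0.1,0,0],-1],
    [[0,0,0],[-0.1,0,0],-1],
    [[0,0,0],[-0.1,0,0],-1],
    [[0,0,0],[-0.1,0,0],-1],
    [[0,0,0],[0,0,0],-1],
  ],
)

```text
time: 5.32
tcp_pos: [0.5714, 0.1307, 0.0254]
ee_rot: [0.726, 0.688, -0.0, 0.0]
force: [-0.4, -0.5, -0.4]
gripper_width: -0.0001
grasp_force: 0.0
```

```bash
python3 - <<'E'
from m import *
im=snap('scene','s2')
cv2.imwrite('pics/s2c.png',cv2.resize(im[170:300,200:400,::-1],None,fx=4,fy=4,interpolation=cv2.INTER_CUBIC))
t=snap('top','t2')
for c,s in lids(t): print('lid',c.round(1),s[2:],ray('top',*c,.053).round(4))
E
```

```text
lid [240.2 204.6] [ 12  18 167] [0.568  0.0923 0.053 ]
lid [258.5 205.6] [ 18  18 259] [0.566  0.0538 0.053 ]
lid [279.3 206.7] [ 18  19 271] [0.5638 0.0103 0.053 ]
lid [290.9 193.2] [25  4 81] [ 0.5928 -0.0143  0.053 ]
lid [300.  207.8] [ 19  19 272] [ 0.5618 -0.0333  0.053 ]
lid [319.  193.7] [ 31   5 126] [ 0.5918 -0.0736  0.053 ]
```

View pics/s2c.png

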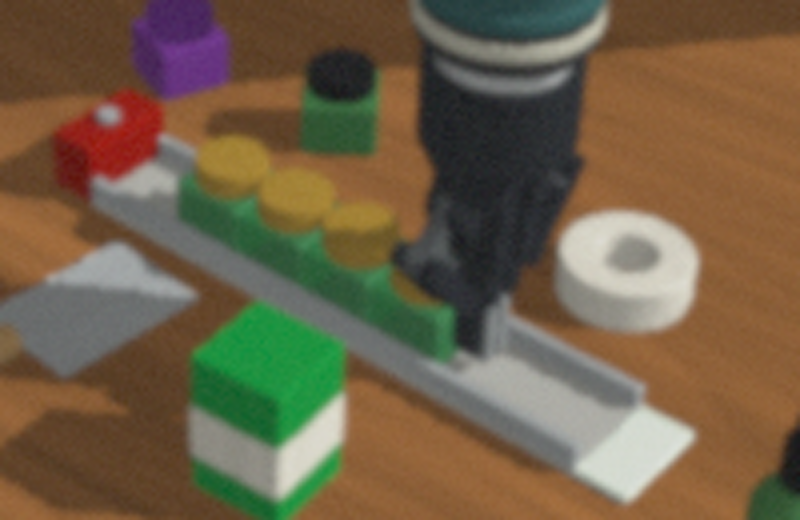

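All four jars moved about 19.4 mm together, upright and touching. The finger is low behind the rearmost jar, and about 54 mm of travel remains.

>>> move_arm(
  increments=[
    [[0,0,0],[-0.1,0,0],-1],
    [[0,0,0],[-0.1,0,0],-1],
    [[0,0,0],[-0.1,0,0],-1],
    [[0,0,0],[-0.1,0,0],-1],
    [[0,0,0],[-0.1,0,0],-1],
    [[0,0,0],[-0.1,0,0],-1],
    [[0,0,0],[-0.1,0,0],-1],
    [[0,0,0],[-0.1,0,0],-1],
    [[0,0,0],[-0.1,0,0],-1],
    [[0,0,0],[-0.1,0,0],-1],
    [[0,0,0],[-0.1,0,0],-1],
    [[0,0,0],[-0.1,0,0],-1],
    [[0,0,0],[-0.05,0,0],-1],
    [[0,0,0],[0,0,0],-1],
  ],
)

```text
time: 6.58
tcp_pos: [0.5689, 0.081, 0.0255]
ee_rot: [0.726, 0.688, -0.0, 0.0]
force: [0.3, 0.5, -0.6]
gripper_width: 0.0002
grasp_force: 0.0
```

```bash
python3 - <<'E'
from m import *
t=snap('top','t3'); print(telemetry.get_obs()['force'])
for c,s in lids(t): print('lid',c.round(1),s[2:],ray('top',*c,.053).round(4))
E
```

```text
[ 0.13339351  0.35233243 -0.49287496]
lid [282.2 207. ] [ 18  18 260] [0.5632 0.0041 0.053 ]
lid [302.8 208.1] [ 19  19 273] [ 0.5612 -0.0391  0.053 ]
lid [314.7 193.7] [ 45   5 180] [ 0.5919 -0.0644  0.053 ]
lid [323.8 209.3] [ 19  18 274] [ 0.5588 -0.0831  0.053 ]
```

>>> move_arm(
  increments=[
    [[0,0,0],[-0.03,0,0],-1],
    [[0,0,0],[-0.03,0,0],-1],
    [[0,0,0],[-0.02,0,0],-1],
    [[0,0,0],[0,0,0],-1],
  ],
)

```text
time: 6.97
tcp_pos: [0.5688, 0.0785, 0.0256]
ee_rot: [0.726, 0.688, 0.0, -0.0]
force: [-0.2, 2.6, 1.2]
gripper_width: -0.0005
grasp_force: 1.2
```

>>> move_arm(
  increments=[
    [[0,0,0],[-0.03,0,0],-1],
    [[0,0,0],[0,0,0],-1],
    [[0,0,0],[0,0,0],-1],
  ],
)

```text
time: 7.22
tcp_pos: [0.5687, 0.0772, 0.0256]
ee_rot: [0.726, 0.688, 0.0, 0.0]
force: [0.6, 2.1, 2.1]
gripper_width: 0.0001
grasp_force: 1.3
```

>>> move_arm(
  increments=[
    [[0,0,0],[-0.03,0,0],-1],
    [[0,0,0],[0,0,0],-1],
    [[0,0,0],[0,0,0],-1],
  ],
)

```text
time: 7.47
tcp_pos: [0.5686, 0.076, 0.0256]
ee_rot: [0.726, 0.688, 0.0, 0.0]
force: [-0.1, 4.0, 2.1]
gripper_width: -0.0
grasp_force: 1.8
```

>>> move_arm(
  increments=[
    [[0,0,0],[-0.03,0,0],-1],
    [[0,0,0],[0,0,0],-1],
    [[0,0,0],[0,0,0],-1],
  ],
)

```text
time: 7.72
tcp_pos: [0.5686, 0.0759, 0.0256]
ee_rot: [0.725, 0.688, 0.001, -0.001]
force: [-0.3, 11.9, 2.8]
gripper_width: 0.0001
grasp_force: 6.2
```

```bash
python3 - <<'E'
from m import *
t=snap('top','t4'); print(telemetry.get_obs()['force'])
for c,s in lids(t): print('lid',c.round(1),s[2:],ray('top',*c,.053).round(4))
E
```

```text
[-0.09311326 12.74960107  2.75936408]
lid [284.5 207.1] [ 18  18 259] [ 0.563  -0.0007  0.053 ]
lid [305.  208.2] [ 19  18 268] [ 0.5609 -0.0438  0.053 ]
lid [313.2 193.5] [ 45   5 166] [ 0.5922 -0.0613  0.053 ]
lid [325.7 209.4] [ 18  18 268] [ 0.5585 -0.0873  0.053 ]
```

The force jumped to about 12 N while the TCP stalled, and the lead lid is at y = -0.087 against a predicted -0.0876. The row is home, so I'll back off along the lane and then rise.

>>> move_arm(
  increments=[
    [[0,0,0],[0.05,0,0],-1],
    [[0,0,0],[0.1,0,0],-1],
    [[0,0,0],[0.3,0,0],-1],
    [[0,0,0],[0.5,0,0],-1],
    [[0,0,0],[0.5,0,0],-1],
    [[0,0,0],[0.3,0,0],-1],
    [[0,0,0],[0,0,-0.5],-1],
    [[0,0,0],[0,0,-0.7],-1],
    [[0,0,0],[0,0,-0.7],-1],
    [[0,0,0],[0,0,-0.7],-1],
    [[0,0,0],[0,0,-0.7],-1],
    [[0,0,0],[0,0,0],-1],
    [[0,0,0],[0,0,0],-1],
  ],
)

```text
time: 8.85
tcp_pos: [0.5729, 0.1451, 0.1586]
ee_rot: [0.726, 0.688, 0.001, 0.001]
force: [-0.0, -0.3, -1.0]
gripper_width: 0.0001
grasp_force: 0.0
```

```bash
python3 - <<'E'
from m import *
t=snap('top','t5'); s_=snap('scene','s5'); print(telemetry.get_obs()['tcp_pos'])
for c,s in lids(t): print('lid',c.round(1),s[2:],ray('top',*c,.053).round(4))
a=cv2.resize(t[180:240,170:360,::-1],(760,240)); b=cv2.resize(s_[170:290,190:400,::-1],(595,340))
o=np.zeros((580,760,3),np.uint8); o[:240]=a; o[240:,:595]=b; cv2.imwrite('pics/f.png',o)
E
```

```text
[0.5717811  0.14485064 0.15660611]
lid [263.5 205.8] [ 18  19 271] [0.5657 0.0434 0.053 ]
lid [284.4 206.9] [ 18  19 270] [ 5.634e-01 -4.000e-04  5.300e-02]
lid [305.1 208.2] [ 19  18 268] [ 0.5608 -0.0439  0.053 ]
lid [308.1 193.6] [ 30   5 114] [ 0.592  -0.0504  0.053 ]
lid [325.7 209.4] [ 18  18 267] [ 0.5587 -0.0873  0.053 ]
```

View pics/f.png

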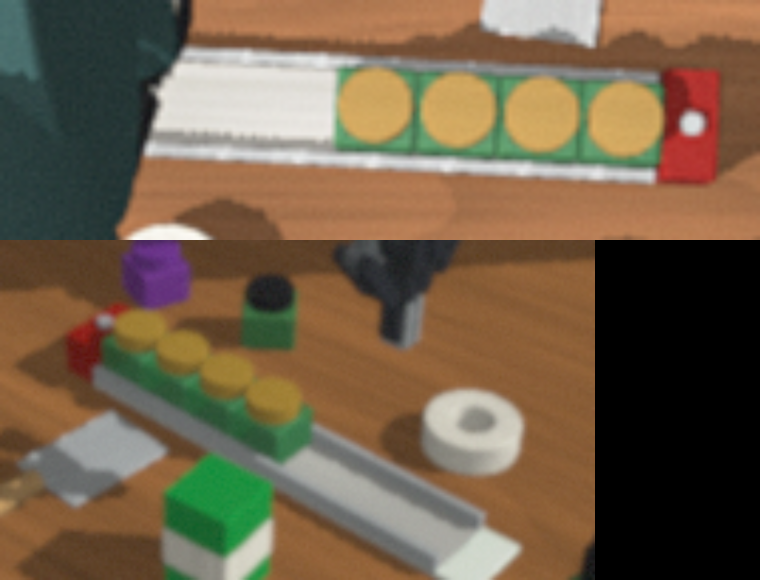

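The four jars stand flush against the red stop with no gaps (spacing about 44 mm, lead lid at top-view pixel (326,209)). The gripper is clear.

```bash
python3 -c "
from workcell import ticket
print(ticket.hand_in())"
```

```text
the job is handed in; nothing more can be done
None
```

The job is handed in: the four jars stand upright against the red stop with no visible gaps, the gripper is clear of them, and I touched nothing else; no verdict came back.

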